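Hang the teal packet caddy over the pantry rail

TASK

Pick up the teal packet caddy and hang it astride the black rail, one leg on either side of the bar, somewhere around the middle of the rail. Lower it onto the bar rather than dropping it, let it hang upright and square across the bar, and let go. Leave the orange caddy and the jar where they are.

Things in the scene. Friction and masses are not known exactly. Their poses are not given: they have to be found in the camera images.
- teal_caddy: Teal saddle-shaped packet caddy on two legs (mm): 104 wide (x), 70 long (y), 147 high, 0.2 kg; yellow cartons in outer pockets. Slot between legs 48 wide, runs along y, open below; 45 deg gable roof, inner ridge 100 above feet. White grip fin on top, 12 thick (x), 40 long (y), 105 to 147 above feet: pinch from above. Origin: mid-slot at feet level, z up (60 above table when hung). Half turn alike.
- rail: Black steel rail fixed on the table: level round bar, 14 mm thick, 300 mm long along y, between posts at y = +-150 mm (16 mm thick, ball tops 168 mm high, wooden feet 100 x 36 x 10 mm). Bar centreline 150 mm above the table, its top 157 mm. Origin on the table under the middle of the bar; z up.
- orange_caddy: Bystander, to be left alone: a caddy of the same shape, size and origin as the teal one, but orange, with green cartons: 104 mm wide (x), 70 mm long (y), 147 mm high. Origin mid-slot at the level of its feet, z up.
- jar: A bystander, to be left alone: a closed nut-brown jar with a blue band and a green lid, 82 mm in diameter, 120 mm high, 0.45 kg. Origin at the centre of its underside, z up.
Mind the look-alikes: they are no part of the job. What is shaped like the teal_caddy but purple is not meant.

How it is judged:
By the outcome, as a careful person would: the job done as asked, in the order asked, and still so for the second after the job is handed in, with the robot touching nothing.
It also fails if it takes over 48 s, if anything falls off the work surface, if the arm or the gripper's body presses on something with over 40 N, if the wrist force passes 120 N, or if a joint passes its speed limit or range.

ROBOT

A 6-joint arm with a two-finger parallel gripper is mounted at the origin on the work surface. World frame = base frame: x ahead of the robot, y to its left, z up, the work surface at z = 0. Lengths are in m, angles in degrees, forces in N, time in s.
With the tool pointing down it reaches from about 0.4 to 0.825 m from the base axis. Payload 7 kg.
Tool frame: the origin (TCP) lies midway between the tips of the shut fingers; the grasp point (between the pads) lies 19 mm behind it; z points along the fingers, y is the line along which they close (so a half turn about z gives the same grasp; the last joint's range is limited). The gripper opens to 88 mm and grips with 3 to 60 N. Pads are 19 mm wide; open, the fingers measure 130 mm over their backs; the gripper's body (78 mm by 193 mm) begins 47 mm behind the grasp point.
Start: joints at [90.762, 20.546, 0.682, 0, -70.136, -16.507], TCP at [0.183, 0.65, 0.227] pointing down, gripper open.
Joint ranges: [-176.03, 176.03], [-82.01, 121.73], [-58.28, 71.71], [-173.87, 95.51], [-174.79, -0.11], [-173.66, 173.66]. Speed limits (degrees/s): [136.94, 136.94, 172.46, 180, 180, 180].

INTERFACE

Orientations are given as [roll, pitch, yaw] about the fixed x, y, z axes, in that order (R = Rz(yaw) Ry(pitch) Rx(roll)).
In Python, from plant import r gives the robot as it stands. The module is installed in compiled form; this text tells all that it offers.
- The arm moves only by the tool play_rows, never from a script. Its argument "rows" is a list of rows, each an object with "slide": the shift along the tool's x, y, z as a fraction of full scale, a list of three; "delta_rot": the turn, a rotation vector about the tool's x, y, z as a fraction of full scale, a list of three; "fingers": the opening, from -1 (shut) to 1 (fully open). In form: [{"slide": [x, y, z], "delta_rot": [rx, ry, rz], "fingers": fingers}, ...]. A call has 1 to 8 rows; each row shifts and turns the commanded pose from where the row before left it, along the tool's axes as they then stand; what a row does not reach is not made up. Full scale, the value 1, is 0.15 m for a shift and 0.08 rad for a turn. A row lasts 1/8 s, in which the tool goes at most 62.5 mm and 10.7 degrees, less where a joint would pass 70% of its speed; a pose out of reach is approached as far as the arm can. A call with a number of a shift or a turn outside -1 to 1 is refused whole. A call with a gripper value outside its range is refused whole. The fingers move at their own pace and stop on an object; "squeeze" is the grip in N (left out, the last holds). Time passes only in rows, so rows that do not move let the fingers close. It gives the time, the measured TCP pose, the force, the opening and the grip force at its end, in the units of the state.
- r.get_state(): the state, without advancing time (a new reading comes with each control period).
- r.capture(name): name is "side" or "top" or "wrist"; returns a dict with "image" (420x560x3 uint8, blue, green, red), "fx", "fy", "cx", "cy" (pixels), "R" (3x3) and "t" (3): a world point X has camera coordinates R X + t; the wrist camera has in their place "T_tool_cam" (4x4, takes a point from camera to tool coordinates, whose origin is the TCP and whose axes are the flange's). Camera axes: x right, y down, z forward; pixel columns grow to the right and rows downward; lengths in m; the calibration is good to about 2 mm. A picture is of the moment at which its call begins: read the wrist's pose just before it. There is no depth.
- r.close_job(): hands the job in; it is judged then, once.
The state is a dict: "time_s": time; "joints": joint angles; "qd": joint speeds; "joint_torque": joint torques, N m; "tcp_pos": TCP position; "eef_rot": TCP orientation; "contact_force": force on the tool from outside, world axes, zero at the start; "moment": the same for the moment, N m; "gripper_width": finger opening in m; "gripper_force": force on a finger pad.
Only numpy, scipy, OpenCV 4.12 (cv2) and the standard library are available. Lean on these libraries where they do the work, as an engineer would, in place of code of your own. Each camera call takes 0.05 s, during which the arm holds its last target. There are 200 camera calls.

## Working session

There is one attempt and no reset: what is moved stays moved. The work goes in short steps, Python scripts to look and compute and a tool call to move; the robot and the scene stay as the last step left them, time stands still between calls to the robot, and variables do not carry over. Pictures are saved under pics/ and viewed, at most 10 in all, crops included, and the job is handed in when it is done.

Besides the shell and the picture viewer there is one more tool, called after "Call:" as name([rows], argument=value, ...), one row to a line, values as JSON. play_rows: Moves the arm, as the interface text tells. Shift numbers are shares of 0.15 m and turn numbers shares of 0.08 rad, none past 1 either way. Its arguments: {"type":"object","properties":{"rows":{"type":"array"},"squeeze":{"type":"number"}},"required":["rows"]}

```bash
mkdir -p pics
cat > h.py <<'E'
import numpy as np, cv2
from plant import r
def ray(c,u,v):
    R=np.array(c["R"]);t=np.array(c["t"]);o=-R.T@t
    d=R.T@np.array([(u-c["cx"])/c["fx"],(v-c["cy"])/c["fy"],1]);return o,d
def onz(c,u,v,z):
    o,d=ray(c,u,v);return o+d*(z-o[2])/d[2]
def proj(c,X):
    p=np.array(c["R"])@np.array(X)+np.array(c["t"]);return c["fx"]*p[0]/p[2]+c["cx"],c["fy"]*p[1]/p[2]+c["cy"]
E
python3 - <<'E'
from h import *
s=r.get_state();print(s["tcp_pos"],s["eef_rot"],s["gripper_width"],s["time_s"])
a=r.capture("top");b=r.capture("side")
cv2.imwrite("pics/top.png",a["image"]);cv2.imwrite("pics/side.png",b["image"])
for c in(a,b):print(ray(c,280,210),c["fx"])
E
```

```text
[0.1830591  0.6491726  0.22560835] [ 1.79902183e+02 -1.04077397e-02 -1.57499054e+01] 0.08769803358480466 0.0
(array([ 0.37840611, -0.10838663,  1.23458722]), array([ 1.91473754e-01, -2.87680394e-04, -9.81585191e-01])) 526.9544986416248
(array([ 0.52887855, -1.03345509,  0.7767319 ]), array([ 0.07368276,  0.76704749, -0.63783926])) 513.3564473638058
```

View pics/top.png

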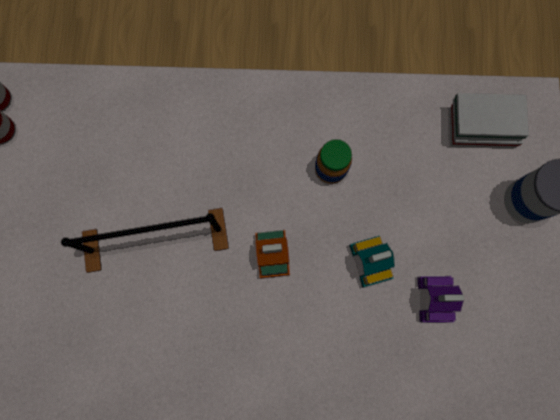

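View pics/side.png

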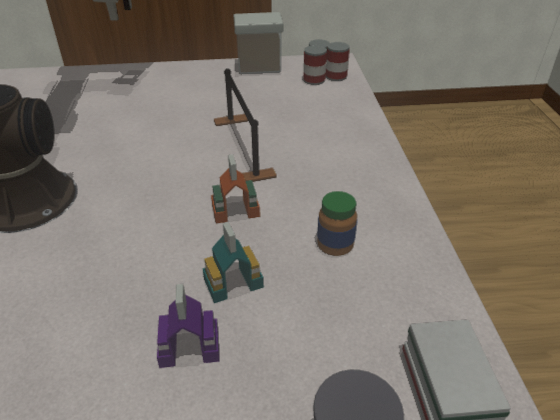

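Top view: three caddies of the same shape are orange (272,254), teal with yellow cartons (374,260) and purple (440,299). The teal one fits the description. The rail runs from (70,242) to (212,218). Next I'll measure these and confirm the teal one in a crop.

Run:
```python
from h import *
a=r.capture("top");im=a["image"];b=r.capture("side")
cv2.imwrite("pics/crop.png",np.hstack([cv2.resize(im[225:300,335:410],(400,400),interpolation=cv2.INTER_CUBIC),cv2.resize(b["image"][220:305,190:275],(400,400),interpolation=cv2.INTER_CUBIC)]))
# fin
hsv=cv2.cvtColor(im,cv2.COLOR_BGR2HSV)
sub=hsv[247:268,366:398]; m=((sub[...,2]>150)).astype(np.uint8)
n,l,st,ce=cv2.connectedComponentsWithStats(m)
for i in range(1,n):
    if st[i,4]>30:
        pts=np.argwhere(l==i)[:,::-1]+[366,247]
        rc=cv2.minAreaRect(pts.astype(np.float32));print(st[i],rc)
        P=np.array([onz(a,*p,.147) for p in cv2.boxPoints(rc)]);print(P.round(4))
        print("fin c",P.mean(0))
# carton yellow
ym=cv2.inRange(hsv,(18,120,60),(35,255,255));ym[:,:340]=0;ym[:,410:]=0;ym[:220]=0;ym[300:]=0
n,l,st,ce=cv2.connectedComponentsWithStats(ym)
for i in range(1,n):
    if st[i,4]>30:print("yel",ce[i],st[i,4],onz(a,*ce[i],.07))
# rail bar: dark pixels along columns
g=im.max(2);X=[]
for u in range(85,205,4):
    v0=int(242-(u-70)*24/142);col=g[v0-9:v0+10,u]
    w=np.clip(60-col.astype(float),0,None);
    if w.sum()>0:X.append(onz(a,u,(w*np.arange(v0-9,v0+10)).sum()/w.sum(),.150))
X=np.array(X);p=np.polyfit(X[:,1],X[:,0],1);print("rail x=p0*y+p1",p,(X[:,0]-np.polyval(p,X[:,1])).std(),"ang of rail",np.degrees(np.arctan(p[0])))
for uv in((68,242),(212,218)):print(onz(a,*uv,.16))
# wood feet
wm=cv2.inRange(hsv,(5,80,40),(20,255,255));wm[:200]=0;wm[280:]=0;wm[:,240:]=0
n,l,st,ce=cv2.connectedComponentsWithStats(wm)
for i in range(1,n):
    if st[i,4]>60:
        pts=np.argwhere(l==i)[:,::-1];rc=cv2.minAreaRect(pts.astype(np.float32));print("foot",rc,onz(a,*rc[0],.01))
```

```text
yel [368.31472081 243.26903553] 197 [ 0.5357175  -0.30738112  0.07      ]
yel [378.92380952 276.07619048] 210 [ 0.46357496 -0.33055561  0.07      ]
rail x=p0*y+p1 [-0.20880745  0.57712064] 0.0011247944721240442 ang of rail -11.794321522474116
[0.50877054 0.32444431 0.16      ]
[0.56714779 0.03161326 0.16      ]
foot ((217.8063201904297, 228.99130249023438), (41.131473541259766, 14.673519134521484), 81.25383758544922) [0.56765224 0.03618955 0.01      ]
foot ((88.93243408203125, 232.5946044921875), (5.425166606903076, 14.79590892791748), 80.53767395019531) [0.55054163 0.33801416 0.01      ]
foot ((91.68773651123047, 256.1059265136719), (29.877351760864258, 15.822491645812988), 82.56858825683594) [0.49551316 0.32651125 0.01      ]
```

View pics/crop.png

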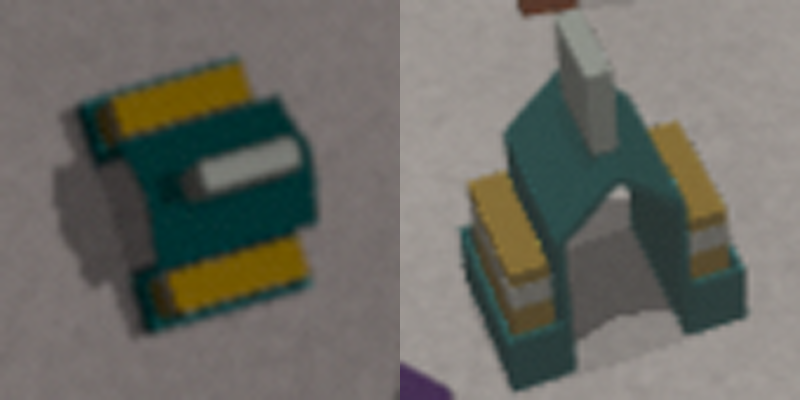

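Both crops show the teal caddy with yellow cartons and a white fin. The fin top is centred at about (382,256.5) in the top view, with yaw about 17°. The rail yaw is about 11.8°, with its middle near (0.54,0.18). I'll start by raising and turning the tool.

Call:
play_rows([
  {"slide": [0,0,-0.1],"delta_rot": [0,0,1],"fingers": 0.2},
  {"slide": [0,0,-0.1],"delta_rot": [0,0,1],"fingers": 0.2},
  {"slide": [0,0,-0.1],"delta_rot": [0,0,1],"fingers": 0.2},
  {"slide": [0,0,-0.1],"delta_rot": [0,0,1],"fingers": 0.2},
  {"slide": [0,0,-0.1],"delta_rot": [0,0,1],"fingers": 0.2},
  {"slide": [0,0,-0.1],"delta_rot": [0,0,1],"fingers": 0.2},
  {"slide": [0,0,0],"delta_rot": [0,0,1],"fingers": 0.2},
  {"slide": [0,0,0],"delta_rot": [0,0,1],"fingers": 0.2},
])

```text
time_s: 1.2
tcp_pos: [0.1831, 0.6496, 0.3166]
eef_rot: [180.0, 0.0, -52.6]
contact_force: [-0.8, -1.0, 0.2]
gripper_width: 0.0523
gripper_force: 0.0
```

Call:
play_rows([
  {"slide": [0,0,0],"delta_rot": [0,0,1],"fingers": 0.2},
  {"slide": [0,0,0],"delta_rot": [0,0,1],"fingers": 0.2},
  {"slide": [0,0,0],"delta_rot": [0,0,1],"fingers": 0.2},
  {"slide": [0,0,0],"delta_rot": [0,0,1],"fingers": 0.2},
  {"slide": [0,0,0],"delta_rot": [0,0,0.5],"fingers": 0.2},
  {"slide": [0,0,0],"delta_rot": [0,0,0],"fingers": 0.2},
])

```text
time_s: 1.95
tcp_pos: [0.1831, 0.6496, 0.3163]
eef_rot: [180.0, -0.0, -73.0]
contact_force: [-0.6, -0.4, -0.2]
gripper_width: 0.0528
gripper_force: 0.0
```

```bash
cat >> h.py <<'E'
from scipy.spatial.transform import Rotation as Ro
def togo(X):
    s=r.get_state();Rt=Ro.from_euler("xyz",s["eef_rot"],degrees=True)
    print("t",s["time_s"],"tcp",np.round(s["tcp_pos"],4),"rot",np.round(s["eef_rot"],2),"w",s["gripper_width"],"F",np.round(s["contact_force"],1),"q",np.round(s["joints"],0))
    print("togo/0.15",np.round(Rt.inv().apply(np.array(X)-s["tcp_pos"])/.15,3))
E
python3 - <<'E'
from h import *
a=r.capture("top");F=onz(a,381.9,256.3,.147);print(F)
togo([.52,.15,.31]);togo([F[0],F[1],.31])
E
```

```text
[ 0.49892367 -0.32228331  0.147     ]
t 2.0 tcp [0.1832 0.6496 0.3164] rot [ 1.7999e+02 -2.0000e-02 -7.2990e+01] w 0.05234290970144003 F [ 0.6 -0.6 -0.6] q [ 91.  18.   9.  -0. -81. -74.]
togo/0.15 [ 3.842 -1.173  0.043]
t 2.0 tcp [0.1832 0.6496 0.3164] rot [ 1.7999e+02 -2.0000e-02 -7.2990e+01] w 0.05234290970144003 F [ 0.6 -0.6 -0.6] q [ 91.  18.   9.  -0. -81. -74.]
togo/0.15 [ 6.812 -0.117  0.044]
```

Call:
play_rows([
  {"slide": [0.32,-0.1,0],"delta_rot": [0,0,0],"fingers": 0.2},
  {"slide": [0.32,-0.1,0],"delta_rot": [0,0,0],"fingers": 0.2},
  {"slide": [0.32,-0.1,0],"delta_rot": [0,0,0],"fingers": 0.2},
  {"slide": [0.32,-0.1,0],"delta_rot": [0,0,0],"fingers": 0.2},
  {"slide": [0.32,-0.1,0],"delta_rot": [0,0,0],"fingers": 0.2},
  {"slide": [0.32,-0.1,0],"delta_rot": [0,0,0],"fingers": 0.2},
  {"slide": [0.32,-0.1,0],"delta_rot": [0,0,0],"fingers": 0.2},
  {"slide": [0.32,-0.1,0],"delta_rot": [0,0,0],"fingers": 0.2},
])

```text
time_s: 3.0
tcp_pos: [0.4106, 0.3159, 0.3168]
eef_rot: [-180.0, 0.0, -73.0]
contact_force: [0.1, 0.7, 0.5]
gripper_width: 0.0527
gripper_force: 0.0
```

Call:
play_rows([
  {"slide": [0.32,-0.1,0],"delta_rot": [0,0,0],"fingers": 0.2},
  {"slide": [0.32,-0.1,0],"delta_rot": [0,0,0],"fingers": 0.2},
  {"slide": [0.32,-0.1,0],"delta_rot": [0,0,0],"fingers": 0.2},
  {"slide": [0.32,-0.07,0],"delta_rot": [0,0,0],"fingers": 0.2},
  {"slide": [0.32,0.1,0],"delta_rot": [0,0,0],"fingers": 0.2},
  {"slide": [0.32,0.1,0],"delta_rot": [0,0,0],"fingers": 0.2},
  {"slide": [0.32,0.1,0],"delta_rot": [0,0,0],"fingers": 0.2},
  {"slide": [0.32,0.1,0],"delta_rot": [0,0,0],"fingers": 0.2},
])

```text
time_s: 4.0
tcp_pos: [0.5174, -0.0528, 0.3168]
eef_rot: [-180.0, -0.0, -73.0]
contact_force: [1.8, 0.3, 0.2]
gripper_width: 0.0525
gripper_force: 0.0
```

Call:
play_rows([
  {"slide": [0.32,0.12,0],"delta_rot": [0,0,0],"fingers": 0.2},
  {"slide": [0.32,0.12,0],"delta_rot": [0,0,0],"fingers": 0.2},
  {"slide": [0.32,0.12,0],"delta_rot": [0,0,0],"fingers": 0.2},
  {"slide": [0.32,0.12,0],"delta_rot": [0,0,0],"fingers": 0.2},
  {"slide": [0.32,0.12,0],"delta_rot": [0,0,0],"fingers": 0.2},
  {"slide": [0,0,0.4],"delta_rot": [0,0,0],"fingers": 0.2},
  {"slide": [0,0,0],"delta_rot": [0,0,0],"fingers": 0.2},
])

```text
time_s: 4.88
tcp_pos: [0.4986, -0.3065, 0.2522]
eef_rot: [179.6, 0.3, -73.1]
contact_force: [0.3, 0.1, 0.3]
gripper_width: 0.0528
gripper_force: 0.0
```

Run:
```python
from h import *
togo([.4989,-.3223,.111])
s=r.get_state();w=r.capture("wrist");T=np.array(w["T_tool_cam"]);print(T.round(3),w["fx"])
cv2.imwrite("pics/w1.png",w["image"])
```

```text
t 4.875 tcp [ 0.4986 -0.3065  0.2522] rot [179.59   0.33 -73.11] w 0.0528197767476695 F [0.3 0.1 0.3] q [-13.  12.  -8.  -0. -71.  29.]
togo/0.15 [0.107 0.022 0.941]
[[-0.001 -0.95  -0.311  0.084]
 [ 1.    -0.001  0.001  0.   ]
 [-0.001 -0.311  0.95  -0.157]
 [ 0.     0.     0.     1.   ]] 351.3558158283943
```

View pics/w1.png

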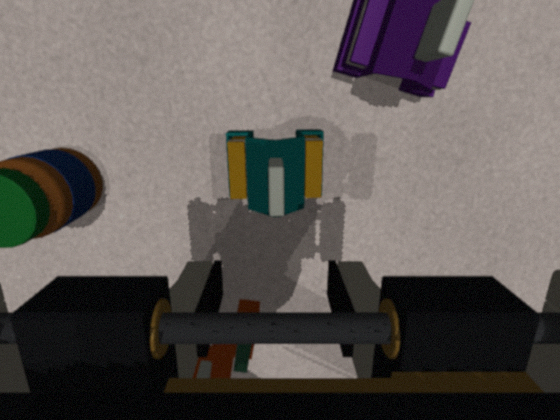

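The wrist view shows the teal caddy ahead and square to the gripper, with its fin around (276,177). Next I'll cast that pixel to fin-top height.

```bash
cat >> h.py <<'E'
def wcam(w,s):
    T=np.array(w["T_tool_cam"]);B=np.eye(4);B[:3,:3]=Ro.from_euler("xyz",s["eef_rot"],degrees=True).as_matrix();B[:3,3]=s["tcp_pos"]
    M=np.linalg.inv(B@T);return dict(w,R=M[:3,:3],t=M[:3,3])
E
python3 - <<'E'
from h import *
s=r.get_state();w=wcam(r.capture("wrist"),s);hsv=cv2.cvtColor(w["image"],cv2.COLOR_BGR2HSV)
im=w["image"]
sub=im[140:225,262:292].astype(int)
print([ (v+140,sub[v,14].tolist()) for v in range(10,85,5)])
m=(sub.min(2)>90).astype(np.uint8)
for v in (165,175,185,190,200,210):
    c=np.where(m[v-140])[0]
    if len(c):print(v,c.min()+262,c.max()+262,m[v-140].sum())
for uv in((276,160),(276,190),(276,195),(276,215)):print(uv,onz(w,*uv,.147),onz(w,*uv,.105))
y=cv2.inRange(hsv,(15,120,60),(35,255,255));y[:, :215]=0;y[:,335:]=0;y[:120]=0;y[220:]=0
P=[]
for lo,hi in((215,275),(275,335)):
    k=y.copy();k[:,:lo]=0;k[:,hi:]=0;c=np.argwhere(k).mean(0)[::-1];P.append(onz(w,*c,.075));print(c,P[-1])
d=P[0]-P[1];print("caddy x yaw",np.degrees(np.arctan2(d[1],d[0])),"mid",(P[0]+P[1])/2)
E
```

```text
[(150, [49, 50, 6]), (155, [46, 47, 3]), (160, [61, 67, 66]), (165, [61, 69, 68]), (170, [118, 126, 123]), (175, [120, 128, 129]), (180, [122, 132, 127]), (185, [116, 124, 122]), (190, [117, 128, 125]), (195, [119, 129, 126]), (200, [117, 128, 124]), (205, [118, 127, 126]), (210, [116, 124, 122]), (215, [101, 108, 105]), (220, [65, 67, 71])]
175 272 285 14
185 272 285 14
190 272 285 14
200 272 285 14
210 273 285 13
(276, 160) [ 0.51036866 -0.34632796  0.147     ] [ 0.50798252 -0.33978777  0.105     ]
(276, 190) [ 0.50352647 -0.32396946  0.147     ] [ 0.50005868 -0.31389469  0.105     ]
(276, 195) [ 0.50234935 -0.32012293  0.147     ] [ 0.49869547 -0.30944008  0.105     ]
(276, 215) [ 0.49753044 -0.30437595  0.147     ] [ 0.49311475 -0.29120371  0.105     ]
[239.69325153 170.05623722] [ 0.5371448  -0.31552255  0.075     ]
[314.90625    168.98020833] [ 0.46757836 -0.33774332  0.075     ]
caddy x yaw 17.71441044510471 mid [ 0.50236158 -0.32663294  0.075     ]
```

Call:
play_rows([
  {"slide": [0.115,0.013,0.2],"delta_rot": [0,0,-0.15],"fingers": 0.2},
  {"slide": [0,0,0.3],"delta_rot": [0,0,0],"fingers": 0.2},
  {"slide": [0,0,0.2],"delta_rot": [0,0,0],"fingers": 0.2},
  {"slide": [0,0,0],"delta_rot": [0,0,0],"fingers": 0.2},
  {"slide": [0,0,0],"delta_rot": [0,0,0],"fingers": 0.2},
])

```text
time_s: 5.6
tcp_pos: [0.5067, -0.3244, 0.1546]
eef_rot: [-179.8, -0.2, -72.3]
contact_force: [-0.3, 0.9, 0.8]
gripper_width: 0.0525
gripper_force: 0.0
```

Run:
```python
from h import *
togo([.5005,-.323,.111])
s=r.get_state();w=wcam(r.capture("wrist"),s)
b=r.capture("side")["image"][150:310,140:330]
cv2.imwrite("pics/w2.png",np.hstack([w["image"][150:420,130:430],cv2.resize(b,(400,270))]))
```

```text
t 5.6 tcp [ 0.5067 -0.3244  0.1546] rot [-1.7984e+02 -1.6000e-01 -7.2260e+01] w 0.05246581012873694 F [-0.3  0.9  0.8] q [-14.  17. -15.   0. -58.  32.]
togo/0.15 [-0.023  0.037  0.29 ]
```

View pics/w2.png

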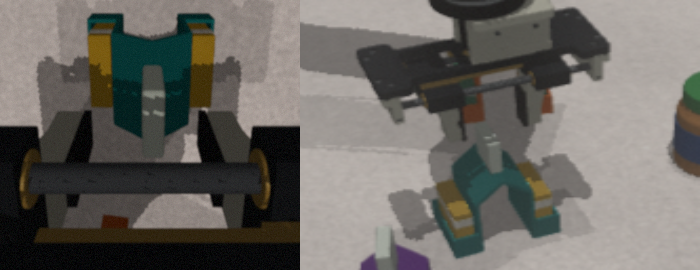

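The fin lies between the open fingers, centred sideways at about u=282, with its middle a few mm ahead of the TCP. I'll descend and grip.

Call:
play_rows([
  {"slide": [0.03,0,0.15],"delta_rot": [0,0,0],"fingers": 0.2},
  {"slide": [0,0,0.14],"delta_rot": [0,0,0],"fingers": 0.2},
  {"slide": [0,0,0],"delta_rot": [0,0,0],"fingers": 0.2},
  {"slide": [0,0,0],"delta_rot": [0,0,0],"fingers": -0.5},
  {"slide": [0,0,0],"delta_rot": [0,0,0],"fingers": -1},
  {"slide": [0,0,0],"delta_rot": [0,0,0],"fingers": -1},
  {"slide": [0,0,0],"delta_rot": [0,0,0],"fingers": -1},
  {"slide": [0,0,0],"delta_rot": [0,0,0],"fingers": -1},
], squeeze=30)

```text
time_s: 6.7
tcp_pos: [0.5059, -0.3284, 0.108]
eef_rot: [180.0, 0.0, -72.4]
contact_force: [0.2, -0.6, -1.8]
gripper_width: 0.012
gripper_force: 30.0
```

Call:
play_rows([
  {"slide": [0,0,0],"delta_rot": [0,0,0],"fingers": -1},
  {"slide": [0,0,0],"delta_rot": [0,0,0],"fingers": -1},
])

```text
time_s: 6.95
tcp_pos: [0.5059, -0.3283, 0.1077]
eef_rot: [180.0, 0.0, -72.4]
contact_force: [-0.8, -0.1, -2.0]
gripper_width: 0.0119
gripper_force: 30.0
```

Call:
play_rows([
  {"slide": [0,0,-0.15],"delta_rot": [0,0,0],"fingers": -1},
  {"slide": [0,0,-0.3],"delta_rot": [0,0,0],"fingers": -1},
  {"slide": [0,0,-0.35],"delta_rot": [0,0,0],"fingers": -1},
  {"slide": [0,0,-0.35],"delta_rot": [0,0,0],"fingers": -1},
  {"slide": [0,0,-0.3],"delta_rot": [0,0,0.4],"fingers": -1},
  {"slide": [0,0,-0.1],"delta_rot": [0,0,0.5],"fingers": -1},
  {"slide": [0,0,0],"delta_rot": [0,0,0.4],"fingers": -1},
  {"slide": [0,0,0],"delta_rot": [0,0,0],"fingers": -1},
])

```text
time_s: 7.95
tcp_pos: [0.5057, -0.3281, 0.3391]
eef_rot: [179.9, 0.1, -78.3]
contact_force: [-0.9, -0.1, -2.8]
gripper_width: 0.0117
gripper_force: 30.0
```

Call:
play_rows([
  {"slide": [-0.12,-0.03,0],"delta_rot": [0,0,0],"fingers": -1},
  {"slide": [-0.2,-0.06,0],"delta_rot": [0,0,0],"fingers": -1},
  {"slide": [-0.25,-0.07,0],"delta_rot": [0,0,0],"fingers": -1},
  {"slide": [-0.25,-0.07,0],"delta_rot": [0,0,0],"fingers": -1},
  {"slide": [-0.25,-0.07,0],"delta_rot": [0,0,0],"fingers": -1},
  {"slide": [-0.25,-0.07,0],"delta_rot": [0,0,0],"fingers": -1},
  {"slide": [-0.25,-0.07,0],"delta_rot": [0,0,0],"fingers": -1},
  {"slide": [-0.25,-0.07,0],"delta_rot": [0,0,0],"fingers": -1},
])

```text
time_s: 8.95
tcp_pos: [0.525, -0.0437, 0.3398]
eef_rot: [179.9, 0.0, -78.3]
contact_force: [1.3, 0.6, -2.0]
gripper_width: 0.0116
gripper_force: 30.0
```

Call:
play_rows([
  {"slide": [-0.25,-0.07,0],"delta_rot": [0,0,0],"fingers": -1},
  {"slide": [-0.25,-0.07,0],"delta_rot": [0,0,0],"fingers": -1},
  {"slide": [-0.25,-0.07,0],"delta_rot": [0,0,0],"fingers": -1},
  {"slide": [-0.25,-0.07,0],"delta_rot": [0,0,0],"fingers": -1},
  {"slide": [-0.25,-0.07,0],"delta_rot": [0,0,0],"fingers": -1},
  {"slide": [-0.15,-0.05,0],"delta_rot": [0,0,0],"fingers": -1},
  {"slide": [0,0,0],"delta_rot": [0,0,0],"fingers": -1},
  {"slide": [0,0,0],"delta_rot": [0,0,0],"fingers": -1},
])

```text
time_s: 9.95
tcp_pos: [0.5416, 0.1719, 0.3402]
eef_rot: [180.0, -0.0, -78.3]
contact_force: [-0.0, -0.3, -2.1]
gripper_width: 0.0117
gripper_force: 30.0
```

Run:
```python
from h import *
togo([.5395,.18,.34])
s=r.get_state();w=wcam(r.capture("wrist"),s)
b=r.capture("side")["image"][20:200,150:330]
cv2.imwrite("pics/w3.png",np.hstack([cv2.resize(w["image"],(400,300)),cv2.resize(b,(300,300),interpolation=cv2.INTER_CUBIC)]))
```

```text
t 9.95 tcp [0.5416 0.1719 0.3402] rot [ 1.7996e+02 -3.0000e-02 -7.8290e+01] w 0.011667554615634375 F [-0.  -0.3 -2.1] q [ 37.   7.  -2.   0. -80. -26.]
togo/0.15 [-0.055  0.003  0.001]
```

View pics/w3.png

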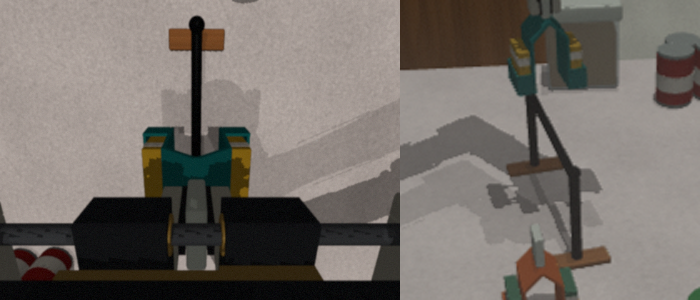

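The wrist view shows the bar running straight between the legs (u≈196 of 400) with the near post ball at (196,23). I'll measure the bar in the tool frame.

Run:
```python
from h import *
s=r.get_state();w=wcam(r.capture("wrist"),s);g=w["image"].max(2)
Rt=Ro.from_euler("xyz",s["eef_rot"],degrees=True);Q=[]
for v in range(75,170,8):
    c=np.where(g[v,255:295]<55)[0]+255
    if 5<len(c)<25:
        p=Rt.inv().apply(onz(w,c.mean(),v,.15)-s["tcp_pos"]);Q.append(p);print(v,c.min(),c.max(),p.round(4))
Q=np.array(Q);p=np.polyfit(Q[:,0],Q[:,1],1);print("slope deg",np.degrees(np.arctan(p[0])),"y at tcp",p[1])
print("ball",onz(w,274,30,.16))
```

```text
75 269 281 [0.1057 0.0011 0.1906]
83 269 281 [0.0988 0.0011 0.1906]
91 269 281 [0.0918 0.0011 0.1906]
99 269 281 [0.0847 0.0011 0.1906]
107 269 281 [0.0775 0.0011 0.1906]
115 269 281 [0.0702 0.0011 0.1906]
123 269 281 [0.0628 0.0011 0.1906]
131 269 281 [0.0553 0.0011 0.1906]
139 269 281 [0.0477 0.0011 0.1906]
147 269 281 [0.04   0.0011 0.1906]
155 269 280 [0.0322 0.0006 0.1906]
163 269 280 [0.0243 0.0006 0.1906]
slope deg 0.28878585090265546 y at tcp 0.0007126585724768763
ball [0.57007036 0.03309954 0.16      ]
```

Call:
play_rows([
  {"slide": [-0.05,0.005,0.1],"delta_rot": [0,0,0],"fingers": -1},
  {"slide": [0,0,0.25],"delta_rot": [0,0,0],"fingers": -1},
  {"slide": [0,0,0.25],"delta_rot": [0,0,0],"fingers": -1},
  {"slide": [0,0,0.2],"delta_rot": [0,0,0],"fingers": -1},
  {"slide": [0,0,0.2],"delta_rot": [0,0,0],"fingers": -1},
  {"slide": [0,0,0.1],"delta_rot": [0,0,0],"fingers": -1},
  {"slide": [0,0,0],"delta_rot": [0,0,0],"fingers": -1},
  {"slide": [0,0,0],"delta_rot": [0,0,0],"fingers": -1},
])

```text
time_s: 11.1
tcp_pos: [0.5404, 0.1797, 0.1767]
eef_rot: [-179.9, 0.0, -78.3]
contact_force: [0.5, -1.2, -2.1]
gripper_width: 0.0121
gripper_force: 30.0
```

Call:
play_rows([
  {"slide": [0,0,0.02],"delta_rot": [0,0,0],"fingers": -1},
  {"slide": [0,0,0],"delta_rot": [0,0,0],"fingers": -1},
  {"slide": [0,0,0],"delta_rot": [0,0,0],"fingers": -1},
])

```text
time_s: 11.48
tcp_pos: [0.5398, 0.1795, 0.1729]
eef_rot: [-180.0, 0.0, -78.3]
contact_force: [-0.4, 0.5, -3.6]
gripper_width: 0.0119
gripper_force: 30.0
```

Call:
play_rows([
  {"slide": [0,0,0.015],"delta_rot": [0,0,0],"fingers": -1},
  {"slide": [0,0,0],"delta_rot": [0,0,0],"fingers": -1},
  {"slide": [0,0,0],"delta_rot": [0,0,0],"fingers": -1},
])

```text
time_s: 11.85
tcp_pos: [0.5397, 0.1794, 0.1703]
eef_rot: [180.0, -0.0, -78.3]
contact_force: [0.2, 0.2, -1.8]
gripper_width: 0.0121
gripper_force: 30.0
```

Call:
play_rows([
  {"slide": [0,0,0.015],"delta_rot": [0,0,0],"fingers": -1},
  {"slide": [0,0,0],"delta_rot": [0,0,0],"fingers": -1},
  {"slide": [0,0,0],"delta_rot": [0,0,0],"fingers": -1},
])

```text
time_s: 12.22
tcp_pos: [0.5398, 0.1794, 0.1681]
eef_rot: [-180.0, 0.0, -78.3]
contact_force: [-0.4, 0.0, -2.2]
gripper_width: 0.0118
gripper_force: 30.0
```

Call:
play_rows([
  {"slide": [0,0,0.01],"delta_rot": [0,0,0],"fingers": -1},
  {"slide": [0,0,0],"delta_rot": [0,0,0],"fingers": -1},
  {"slide": [0,0,0],"delta_rot": [0,0,0],"fingers": -1},
])

```text
time_s: 12.6
tcp_pos: [0.5404, 0.1797, 0.1673]
eef_rot: [-179.9, 0.0, -78.3]
contact_force: [1.3, -0.5, 4.7]
gripper_width: 0.0118
gripper_force: 30.0
```

Call:
play_rows([
  {"slide": [0,0,0.006],"delta_rot": [0,0,0],"fingers": -1},
  {"slide": [0,0,0],"delta_rot": [0,0,0],"fingers": -1},
  {"slide": [0,0,0],"delta_rot": [0,0,0],"fingers": -1},
])

```text
time_s: 12.98
tcp_pos: [0.5404, 0.1796, 0.1673]
eef_rot: [-179.9, 0.0, -78.3]
contact_force: [-1.2, 0.9, 11.8]
gripper_width: 0.0122
gripper_force: 30.0
```

It's seated on the bar. I'll ease off the press, open, let it settle and retreat upward.

Call:
play_rows([
  {"slide": [0,0,-0.008],"delta_rot": [0,0,0],"fingers": -1},
  {"slide": [0,0,0],"delta_rot": [0,0,0],"fingers": -1},
  {"slide": [0,0,0],"delta_rot": [0,0,0],"fingers": -0.6},
  {"slide": [0,0,0],"delta_rot": [0,0,0],"fingers": -0.3},
  {"slide": [0,0,0],"delta_rot": [0,0,0],"fingers": 0},
  {"slide": [0,0,0],"delta_rot": [0,0,0],"fingers": 0},
  {"slide": [0,0,0],"delta_rot": [0,0,0],"fingers": 0},
  {"slide": [0,0,0],"delta_rot": [0,0,0],"fingers": 0},
])

```text
time_s: 13.98
tcp_pos: [0.5397, 0.1794, 0.1669]
eef_rot: [-180.0, 0.0, -78.3]
contact_force: [-0.3, 0.2, 0.2]
gripper_width: 0.044
gripper_force: 0.0
```

Call:
play_rows([
  {"slide": [0,0,-0.1],"delta_rot": [0,0,0],"fingers": 0},
  {"slide": [0,0,-0.2],"delta_rot": [0,0,0],"fingers": 0},
  {"slide": [0,0,-0.3],"delta_rot": [0,0,0],"fingers": 0},
  {"slide": [0,0,-0.3],"delta_rot": [0,0,0],"fingers": 0},
  {"slide": [0,0,0],"delta_rot": [0,0,0],"fingers": 0},
  {"slide": [0,0,0],"delta_rot": [0,0,0],"fingers": 0},
])

```text
time_s: 14.72
tcp_pos: [0.5395, 0.1794, 0.3023]
eef_rot: [-180.0, 0.0, -78.3]
contact_force: [0.1, -0.7, -0.1]
gripper_width: 0.0437
gripper_force: 0.0
```

Run:
```python
from h import *
togo([.5395,.18,.34])
w=r.capture("wrist")
b=r.capture("side")["image"][40:220,150:330]
cv2.imwrite("pics/w4.png",np.hstack([cv2.resize(w["image"],(400,400)),cv2.resize(b,(400,400),interpolation=cv2.INTER_CUBIC)]))
```

```text
t 14.725 tcp [0.5395 0.1794 0.3023] rot [-1.7997e+02  4.0000e-02 -7.8320e+01] w 0.04365871587410092 F [ 0.1 -0.7 -0.1] q [ 38.   8.  -6.  -0. -76. -26.]
togo/0.15 [-0.004 -0.001 -0.251]
```

View pics/w4.png

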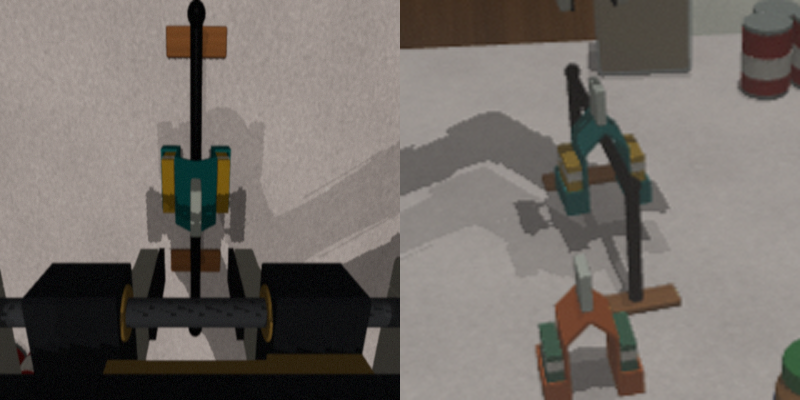

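The caddy sits astride the bar with its fin in line with it (196,205 in the wrist view). It hangs upright mid-rail, the gripper is clear, and the orange caddy and jar have not been disturbed.

```bash
python3 -c "
from plant import r
print(r.close_job())"
```

```text
the job is handed in; nothing more can be done
None
```

The teal caddy hangs astride the rail near its middle, upright and square and released, and the job was handed in at about 15 s of the 48 s allowed.

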